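# Test the cabinet lamp with its rocker switch

## Robot

A 6-joint arm with a two-finger parallel gripper is mounted at the origin on the work surface. World frame = base frame: x ahead of the robot, y to its left, z up, the work surface at z = 0. Lengths are in mm, angles in rad, forces in N, time in s.
With the tool pointing down it reaches from about 300 to 850 mm from the base axis. Payload 5.4 kg.
Tool frame: the origin (TCP) lies at the very end of the fingers, on their centre line; the grasp point (between the pads) lies 19 mm behind it; z points along the fingers, y is the line along which they close (so a half turn about z gives the same grasp; the last joint's range is limited). The gripper opens to 85 mm and grips with 20 to 120 N. Pads are 22 mm wide; open, the fingers measure 114 mm over their backs; the gripper's body (76 mm by 85 mm) begins 54 mm behind the grasp point. The pads swing forward as they close: fully open they stand 13 mm farther back than shut.
Start: joints at [0.949, 0.158, 1.597, -0, 1.386, -0.21], TCP at [230.157, 526.91, 231.299] pointing down, gripper open.
Joint ranges: [-2.91, 2.91], [-0.94, 2.29], [0.18, 2.7], [-1.29, 4.43], [0.17, 2.64], [-3, 3]. Speed limits (rad/s): [2.57, 2.57, 3.14, 3.14, 3.14, 3.14].

## Interface

Orientations are given as a 3x3 rotation matrix whose columns are the frame's x, y, z axes.
In Python, from rig import manip, eoat, status, capture, close_job gives the robot as it stands. The module is installed in compiled form; this text tells all that it offers. Calls block until the motion is done:
- manip.move_to(position, orientation): joint-space move of the TCP to a pose.
- manip.move_straight(position, rot=None, speed=150, f_stop=None): straight line of the TCP; rot=None keeps the orientation; speed is the mean speed in mm/s. With f_stop (N) it stops when the force on the tool has changed by that much, and returns True; else False.
- manip.movej(angles): joint-space move.
- eoat.open_jaws() and eoat.grab(grip_force=None): open the fingers fully, or close them until they stop; grip_force is the grip in N (None keeps the last).
- manip.wait(seconds).
- manip.inverse_kinematics(position, orientation): joint angles nearest the present ones, or None.
- status.state(): the state.
- capture(name): name is "side" or "top" or "wrist"; returns a dict with "color" (384x512x3 uint8, blue, green, red), "range_z" (384x512 float32, mm along the optical axis (not along the pixel's ray), 0 where there is no reading), "fx", "fy", "cx", "cy" (pixels), "T" (4x4, takes a point from camera to world coordinates). Camera axes: x right, y down, z forward; pixel columns grow to the right and rows downward; lengths in mm; the calibration is good to about 2 mm. A picture is of the moment at which its call begins.
A pose or a line that the arm cannot do raises manip.IKError and nothing moves.
- close_job(): hands the job in; it is judged then, once.
The state is a dict: "clock": time; "q": joint angles; "qvel": joint speeds; "tau": joint torques, N m; "ee_pos": TCP position; "eef_rot": TCP orientation; "ft_force": force on the tool from outside, world axes, zero at the start; "moment": the same for the moment, N m; "grip_width": opening from 0.0 (shut) to 1.0 (fully open); "grip_force": force on a finger pad.
Only numpy, scipy, OpenCV 4.12 (cv2) and the standard library are available. Lean on these libraries where they do the work, as an engineer would, in place of code of your own. Each camera call takes 0.05 s, during which the arm holds its last target. There are 200 camera calls.

## Task

Test the lamp of the punch and die cabinet: with closed fingertips gently press the raised end of the large rocker switch on the side panel until it has rocked fully over to on, then press its other end until it is fully back at off, and withdraw. Do not grasp anything; leave the two small rockers, the punch, the die block, the ceramic pin and the nut untouched.

Things in the scene. Friction and masses are not known exactly. Their poses are not given: they have to be found in the camera images.
- cabinet: Grey steel drawer cabinet fixed on the worktop, 280 (x) x 320 (y) x 200 mm high, drawer handles up to 40 mm out of its -x face; a flat lamp bar on top reaches 212 mm. Origin: centre of its underside; z up.
- panel_top (a point): Point on the top of the side lamp panel, a fixed console 270 (x) x 200 (y) x 90 mm high against the cabinet's -y side (cabinet-local x -135..135, y -360..-160 mm). Three rocker switches stand in a row along the cabinet's x, 75 mm apart; this point is under the middle one, at local (0, -285, 90) mm. Which of the three is the large one varies.
- lamp_switch: The LARGE switch, to be pressed: black base 50 (x) x 72 (y) x 10 mm fixed on the panel, with a bare steel rocker 64 mm long (y), 34 mm wide. Origin: centre of the base's underside; axes parallel to the cabinet's, -y points away from the cabinet (outer side). The rocker's pivot axis runs along x, 16 mm above the origin.
- lamp_switch_mid (a point): Fixed point above the large rocker's pivot, 24 mm above its base's underside. The rocker's top is a shallow V, each half sloping up from the middle by 0.2 rad: a half that is fully down lies level at the height of this point, while the tip of the other, raised half stands about 12 mm higher.
- lamp_rocker (a joint): Angle of the large rocker, rad: -0.2 fully off (inner half, nearer the cabinet, down; outer end raised), +0.2 fully on (outer half down; inner end raised). Starts off, between -0.2 and -0.17. It has friction and stays where it is left; about 2 to 4 N on the end moves it, and it then meets a hard stop.
- outer_half (a point): Point on the top of the large rocker's outer half (local -y), 22 mm from the pivot axis, middle of its width; moves with the rocker. Pressing down here turns the switch on.
- inner_half (a point): Point on the top of the large rocker's inner half (towards the cabinet), 22 mm from the pivot axis, middle of its width; moves with the rocker. Pressing down here turns the switch off.
- spare_switch_a: A SMALL switch to leave alone: base 38 (x) x 48 (y) x 10 mm, steel rocker 40 mm long (y), 22 mm wide, tip up to 32 mm high. Origin: centre of the base's underside, axes as the cabinet's.
- spare_rocker_a (a joint): Angle of that small rocker, rad, same senses; it starts off (about -0.2) and must stay.
- spare_switch_b: The other SMALL switch to leave alone, of the same size, origin and axes.
- spare_rocker_b (a joint): Angle of that small rocker, rad; it starts on (about +0.2) and must stay.
- punch_center (a point): Middle of the loose red-handled steel punch, 160 mm long and 26 mm thick, lying on the worktop beyond the panel's outer side. Leave alone.
- die_block_center (a point): Centre of the loose dark grey die block, 60 x 50 x 30 mm with an 18 mm hole, on the worktop on the panel's outer side. Leave alone.
- locating_pin_center (a point): Centre of the loose white ceramic locating pin, 18 mm diameter, 50 mm tall, standing upright on the worktop on the panel's outer side. Leave alone.
- retainer_nut_center (a point): Centre of the loose brass hexagon nut, 32 mm across flats, 14 mm high, lying on the panel between the switches and the cabinet. Leave alone.

How it is judged:
By the outcome, as a careful person would: the job done as asked, in the order asked, and still so for the second after the job is handed in, with the robot touching nothing.
It also fails if it takes over 35 s, if anything falls off the work surface, if the arm or the gripper's body presses on something with over 40 N, if the wrist force passes 120 N, or if a joint passes its speed limit or range.

## Working session

There is one attempt and no reset: what is moved stays moved. The work goes in short steps, each a Python script; the robot and the scene stay as the last script left them, time stands still between calls to the robot, and variables do not carry over. Pictures are saved under pics/ and viewed, at most 10 in all, crops included, and the job is handed in when it is done.

```bash
mkdir -p pics; cat > h.py <<'E'
import numpy as np, cv2
from rig import manip, eoat, status, capture, close_job
def snap(name, tag):
    c=capture(name); cv2.imwrite(f'pics/{tag}.png',c['color'])
    np.savez(f'{tag}.npz',**{k:np.asarray(v) for k,v in c.items()}); return c
def pt(c,u,v,r=1):
    p=c['range_z'][v-r:v+r+1,u-r:u+r+1]; z=np.median(p[p>0])
    return (c['T']@[(u-c['cx'])/c['fx']*z,(v-c['cy'])/c['fy']*z,z,1])[:3]
E
python3 - <<'E'
from h import *
a=snap('top','t0'); b=snap('side','s0')
im=np.hstack([a['color'],b['color']]); cv2.imwrite('pics/ts0.png',cv2.resize(im,(800,300)))
cv2.imwrite('pics/t0b.png',cv2.resize(a['color'],(800,600)))
print(status.state()['clock'])
E
```

```text
0.1
```

View pics/t0b.png

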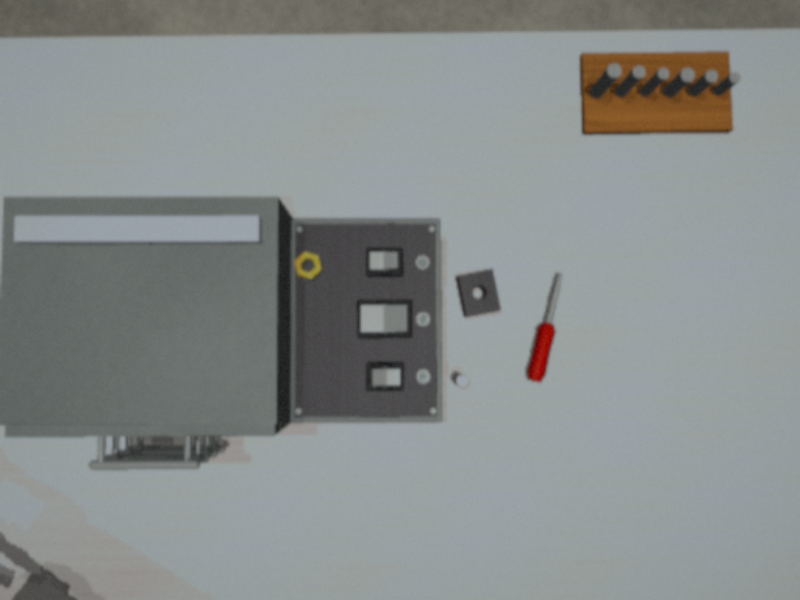

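View pics/s0.png

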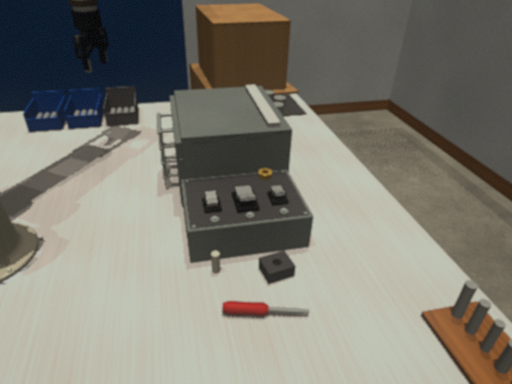

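The large rocker is the middle one, with its base spanning about (358,300)–(412,337) in the enlarged top view. The nut is at (308,265), and the small switches are at (385,262) and (386,376). Next I'll locate these in world coordinates.

```bash
python3 - <<'E'
from h import *
c=dict(np.load('t0.npz'))
np.set_printoptions(precision=1,suppress=True)
S=512/800
for n,u,v in [('base-in-top',361,303),('base in bot',361,335),('out top',409,303),('out bot',409,335),('rocker mid',385,319),('inner',372,319),('outer',398,319),('outer tip',405,319),('inner tip',362,319),
 ('scr tl',299,229),('scr tr',432,229),('scr br',433,411),('scr bl',298,411),('washer mid',423,319),('washer up',422,262),('washer dn',423,377),('spare1',384,262),('spare2',386,377),('nut edge',297,266)]:
    print(n,pt(c,round(u*S),round(v*S)))
cv2.imwrite('pics/t0c.png',cv2.resize(c['color'][180:230,215:285],None,fx=10,fy=10,interpolation=cv2.INTER_CUBIC))
E
```

```text
base-in-top [588.6 -12.1 101.1]
base in bot [547.8 -11.5 101.1]
out top [587.6 -75.4 100.6]
out bot [546.8 -74.7 100.2]
rocker mid [567.1 -42.4 114. ]
inner [567.3 -26.3 115.4]
outer [566.5 -60.3 121.8]
outer tip [566.3 -68.2 124.7]
inner tip [567.6 -14.3 114.5]
scr tl [688.1  69.6  92.6]
scr tr [ 685.8 -106.7   90.9]
scr br [ 446.4 -103.8   92.6]
scr bl [449.6  71.6  92. ]
washer mid [566.9 -93.5 100.4]
washer up [640.9 -92.9 100. ]
washer dn [491.7 -92.   99.4]
spare1 [639.7 -43.6 115.7]
spare2 [493.1 -43.2 114.6]
nut edge [638.7  70.5 105.4]
```

View pics/t0c.png

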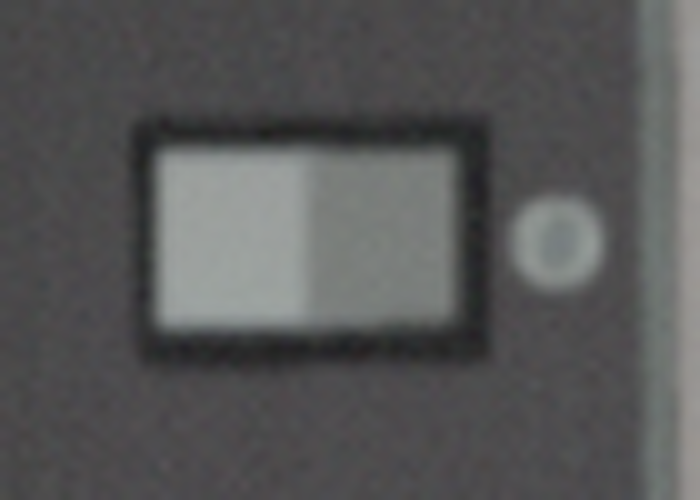

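```bash
cat >> h.py <<'E'
np.set_printoptions(precision=2,suppress=True)
M=np.array([567,-42.5,114.])
def st():
    s=status.state(); print(round(s['clock'],2),s['ee_pos'],s['ft_force'],s['grip_width'])
E
python3 - <<'E'
from h import *
s=status.state(); print(s['eef_rot'])
q0=np.array(s['q'])
best=None
for k in (1,-1):
    R=np.array([[0,k,0],[k,0,0],[0,0,-1.]])
    q=manip.inverse_kinematics(M+[0,-22,190],R); print(k,q)
    if q is not None and (best is None or np.abs(q-q0).max()<best[0]): best=(np.abs(q-q0).max(),R)
R=best[1]; np.save('R.npy',R)
manip.move_straight(np.array(s['ee_pos'])+[0,0,80],speed=200)
eoat.grab(20); st()
manip.move_to(M+[0,-22,190],R); st()
manip.move_straight(M+[0,-22,50],speed=150); st()
c=snap('wrist','w0'); cv2.imwrite('pics/w0.png',c['color'])
c=snap('top','t1'); cv2.imwrite('pics/t1.png',cv2.resize(c['color'][150:260,180:330],None,fx=4,fy=4,interpolation=cv2.INTER_CUBIC))
E
```

```text
[[-0.92  0.4  -0.  ]
 [ 0.4   0.92 -0.  ]
 [ 0.   -0.   -1.  ]]
1 [-0.32  0.11  1.51 -0.    1.52 -0.32]
-1 [-0.32  0.11  1.51 -0.    1.52  2.82]
1.41 [229.86 526.49 310.46] [ 0.75 -0.17 -0.81] -0.0011178028854498183
3.83 [567.07 -63.65 304.04] [0.74 0.69 0.91] -0.003002869966042937
4.91 [567.8  -64.71 165.22] [ 0.8  -1.75 -0.41] 0.00046713412270461607
```

View pics/w0.png

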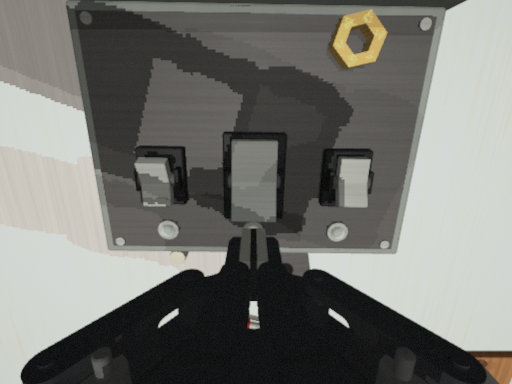

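The wrist view shows the closed tips at about (253,232), in line with the large rocker's centre column (254). The small rockers at (160,180) and (347,180) are well clear, so I'll press the outer end now.

```bash
python3 - <<'E'
from h import *
manip.move_straight(M+[0,-22,18],speed=80)
print(manip.move_straight(M+[0,-22,-3],speed=12,f_stop=9)); st()
p=np.array(status.state()['ee_pos'])
manip.move_straight(M+[0,-22,45],speed=100); st()
c=capture('wrist'); cv2.imwrite('pics/w1.png',c['color'])
np.savez('w1.npz',**{k:np.asarray(v) for k,v in c.items()})
E
```

```text
True
6.93 [567.32 -64.64 114.01] [-0.08  0.2   3.4 ] 0.005748141367202327
7.53 [566.65 -64.31 158.49] [ 0.91  0.   -0.18] 8.32809145094055e-05
```

View pics/w1.png

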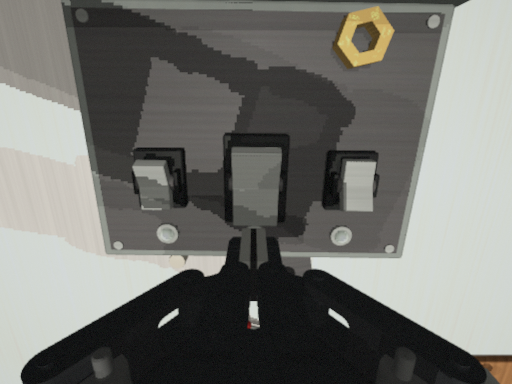

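The rocker now shows its inner half (rows 148–185) raised and the outer half level. I'll check the slope of each half by depth.

```bash
cat >> h.py <<'E'
def slopes(c):
    z=c['range_z']; v,u=np.mgrid[120:240,225:290]; d=z[120:240,225:290]
    P=np.stack([(u-c['cx'])/c['fx']*d,(v-c['cy'])/c['fy']*d,d,np.ones_like(d)],-1)@c['T'].T
    P=P[d>0][:,:3]; P=P[(abs(P[:,0]-M[0])<13)&(P[:,2]<140)]; y=P[:,1]-M[1]
    for a,b in ((7,28),(-28,-7)):
        m=(y>a)&(y<b)&(P[:,2]>108); f=np.polyfit(y[m],P[m,2],1); print((a,b),m.sum(),'slope',np.arctan(f[0]),'z@22',np.polyval(f,22*np.sign(a)))
E
python3 - <<'E'
from h import *
slopes(dict(np.load('w0.npz'))); slopes(dict(np.load('w1.npz')))
E
```

```text
(7, 28) 975 slope 0.015505318424142486 z@22 112.58662320630387
(-28, -7) 970 slope -0.37149169076766847 z@22 121.75618065024385
(7, 28) 1063 slope 0.3692091126795021 z@22 121.73214587886193
(-28, -7) 891 slope -3.032254406780184e-05 z@22 112.1794161978353
```

```bash
python3 - <<'E'
from h import *
manip.move_straight(M+[0,-22,6],speed=80)
print(manip.move_straight(M+[0,-22,-4],speed=10,f_stop=12)); st()
manip.move_straight(M+[0,-22,45],speed=100)
c=capture('wrist'); slopes(c)
manip.move_straight(M+[0,22,45],speed=100)
manip.move_straight(M+[0,22,18],speed=80)
print(manip.move_straight(M+[0,22,-4],speed=10,f_stop=12)); st()
manip.move_straight(M+[0,22,45],speed=100)
manip.move_straight(M+[0,-22,45],speed=100)
c=capture('wrist'); slopes(c); st()
cv2.imwrite('pics/w2.png',c['color'])
E
```

```text
True
8.93 [567.03 -64.51 114.  ] [-1.11 -0.02  4.5 ] -0.003206959727445368
(7, 28) 1070 slope 0.35630940328591043 z@22 121.68860917493961
(-28, -7) 884 slope 0.0025686526016590588 z@22 112.1161928977344
True
12.32 [567.2  -20.52 113.99] [-0.89  0.4   3.74] -0.0022466927120157972
(7, 28) 1046 slope 0.005042727684289281 z@22 112.19798488795823
(-28, -7) 1014 slope -0.39132429326437024 z@22 122.29202373486628
13.57 [566.89 -64.26 158.83] [-0.55  0.12 -0.33] 0.0008809847471910806
```

View pics/w2.png

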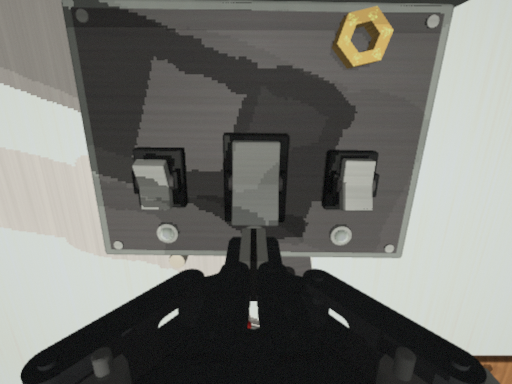

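Both presses met the hard stop at z = 114.0. The picture shows the inner half level again, and the small rockers and the nut at (365,38) have not moved. I'll withdraw and hand in.

```bash
python3 - <<'E'
from h import *
manip.move_straight(M+[0,-22,190],speed=150); manip.wait(0.3); st(); print(close_job())
E
```

```text
14.98 [566.79 -64.43 303.42] [0.16 0.42 0.09] 0.0020148596316503175
the job is handed in; nothing more can be done
None
```

I rocked the large switch fully on, then fully back off, each time to its hard stop. I then withdrew and handed the job in at about 15 s; the last wrist picture showed the small rockers and nut where they were.

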